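# Feel for sheared stubs, then seat the stake

## Task

Take the brass forming stake out of its wooden rack and seat it in the one clear socket of the dark steel stake holder, pressed fully home with its collar flush on the holder, then let go. The other two sockets still have a sheared-off stub deep inside, so feel each socket gently with the stake's shank; where it stops early, do not push the stub down but back out and try another. Use gentle force and leave everything else on the bench where it is.

Things in the scene. Friction and masses are not known exactly. Their poses are not given: they have to be found in the camera images.
- stake_grip (a point): brass forming stake, upright in the rack with its collar on the rack's top; 128 mm tall, about 0.16 kg: steel shank 12 mm across, 61 mm long, chamfered foot; brass collar 24 mm across, 6 mm thick; brass stem 16 mm across, 50 mm tall (grip here); steel dome 18 mm across. The point is on the axis, 97 mm above the foot and 30 mm above the collar's top; z points from foot to dome
- stake_tip (a point): centre of the foot of the brass stake's shank (the flat lower end, 61 mm below the collar's underside); same axes as stake_grip
- rack: fixed wooden rack block 60 x 130 x 70 mm (x, y, z) with two holes 64 mm apart along its y axis, the brass stake in the one at y = -32 mm, another stake in the one at y = +32 mm; holes 14 mm in diameter, right through; origin at the centre of its underside, on the bench, z up
- holder: fixed dark steel stake holder, 60 x 140 x 75 mm (x, y, z), with three sockets in a row along its y axis (at y = +42, 0, -42 mm) and blue foot strips; origin at the centre of its underside, on the bench, z up
- socket0 (a point): centre of the mouth of socket 0, 75 mm above the bench, z up; 14 mm across, 2 mm chamfer. In the clear socket the foot meets the plug 55 mm below the mouth (collar 6 mm above the holder); where there is a stub (12 mm across, 16 or 20 mm long, standing on the plug) it stops 35 to 39 mm below (collar 22 to 26 mm above). Which socket is clear changes
- socket1 (a point): centre of the mouth of socket 1, 75 mm above the bench, z up; 14 mm across, 2 mm chamfer. In the clear socket the foot meets the plug 55 mm below the mouth (collar 6 mm above the holder); where there is a stub (12 mm across, 16 or 20 mm long, standing on the plug) it stops 35 to 39 mm below (collar 22 to 26 mm above). Which socket is clear changes
- socket2 (a point): centre of the mouth of socket 2, 75 mm above the bench, z up; 14 mm across, 2 mm chamfer. In the clear socket the foot meets the plug 55 mm below the mouth (collar 6 mm above the holder); where there is a stub (12 mm across, 16 or 20 mm long, standing on the plug) it stops 35 to 39 mm below (collar 22 to 26 mm above). Which socket is clear changes
- plug0 (a joint): sliding steel plug at the bottom of socket 0: 0 = up, top 55 mm below the mouth; grows downwards in m, to 0.010. Stiff friction holds it: it slides under about 7 N plus 60 N per m/s and stays where left. The stake is home with its collar on the holder, when it has pushed the clear socket's plug down 6 mm
- plug1 (a joint): sliding steel plug at the bottom of socket 1: 0 = up, top 55 mm below the mouth; grows downwards in m, to 0.010. Stiff friction holds it: it slides under about 7 N plus 60 N per m/s and stays where left. The stake is home with its collar on the holder, when it has pushed the clear socket's plug down 6 mm
- plug2 (a joint): sliding steel plug at the bottom of socket 2: 0 = up, top 55 mm below the mouth; grows downwards in m, to 0.010. Stiff friction holds it: it slides under about 7 N plus 60 N per m/s and stays where left. The stake is home with its collar on the holder, when it has pushed the clear socket's plug down 6 mm
- old_stake_grip (a point): dark steel stem with a red collar, otherwise the same size as the brass stake (dome 22 mm across), standing in the rack's other hole; the point is on its axis, 36 mm above the rack's top, its dome 60 mm above it; a bystander
- hammer_grip (a point): bench hammer, 240 mm long, lying; the point is on its handle; a bystander
- jar_mid (a point): green glass jar with white cap, 60 mm across, 75 mm tall; the point is at its centre; a bystander
- block_mid (a point): steel bench block 65 x 65 x 22 mm; the point is at its centre; a bystander
- file_grip (a point): small tool with an orange handle, 190 mm long, lying; the point is on its handle; a bystander
- tweezers_mid (a point): steel tweezers, 130 mm long, lying; the point is at their middle; a bystander
- ring_gauge_mid (a point): aluminium ring, 48 mm across, 12 mm high; the point is at its centre; a bystander
Not all that is in view belongs to the job. Leave any pink or turquoise look-alike of the part that bears stake_grip alone.

How it is judged:
On the way, in this order (a step that is already met when the one before it is completed fails the run):
1. the brass stake is lifted clear out of the rack (z of stake_tip in the frame of rack above 0.073 m), for 0.1 s.
2. the stake's shank is at least 30 mm down a socket of the holder (((horizontal distance between stake_tip and socket0 below 0.005 m and z of stake_tip in the frame of socket0 below -0.03 m) or (horizontal distance between stake_tip and socket1 below 0.005 m and z of stake_tip in the frame of socket1 below -0.03 m) or (horizontal distance between stake_tip and socket2 below 0.005 m and z of stake_tip in the frame of socket2 below -0.03 m))), for 0.1 s.
At the end, for the whole second after the job is handed in: The brass stake stands released and upright (within 0.06 rad) in the clear socket, its foot at least 59 mm below the mouth, that is its collar within 2 mm of the holder's top, and within 4 mm of the socket's axis (((horizontal distance between stake_tip and socket0 below 0.004 m and z of stake_tip in the frame of socket0 below -0.059 m) or (horizontal distance between stake_tip and socket1 below 0.004 m and z of stake_tip in the frame of socket1 below -0.059 m) or (horizontal distance between stake_tip and socket2 below 0.004 m and z of stake_tip in the frame of socket2 below -0.059 m)) and angle between stake_tip's own z axis and vertical below 0.06 rad); the robot touches nothing.
It fails at once if a leftover stub was driven down with the stake (its plug moving more than 3 mm below its start) ((horizontal distance between stake_tip and socket0 below 0.008 m and value of joint plug0 above 0.003 m and velocity of joint plug0 above 0.0005 m/s and z of stake_tip in the frame of socket0 above -0.0505 m) or (horizontal distance between stake_tip and socket1 below 0.008 m and value of joint plug1 above 0.003 m and velocity of joint plug1 above 0.0005 m/s and z of stake_tip in the frame of socket1 above -0.0505 m) or (horizontal distance between stake_tip and socket2 below 0.008 m and value of joint plug2 above 0.003 m and velocity of joint plug2 above 0.0005 m/s and z of stake_tip in the frame of socket2 above -0.0505 m)).
It fails at once if the holder was pressed with more than 30 N (contact force between holder and anything else above 30 N).
It fails at once if a bystander was moved by more than 20 mm (distance of any of old_stake_grip, hammer_grip, jar_mid, block_mid, file_grip, tweezers_mid, ring_gauge_mid from where it was at the start of the episode above 0.02 m).
It also fails if it takes over 64 s, if anything falls off the work surface, if the arm or the gripper's body presses on something with over 40 N, if the wrist force passes 120 N, or if a joint passes its speed limit or range.

## Robot

A 6-joint arm with a two-finger parallel gripper is mounted at the origin on the work surface. World frame = base frame: x ahead of the robot, y to its left, z up, the work surface at z = 0. Lengths are in m, angles in rad, forces in N, time in s.
With the tool pointing down it reaches from about 0.3 to 1 m from the base axis. Payload 5.1 kg.
Tool frame: the origin (TCP) lies at the very end of the fingers, on their centre line; the grasp point (between the pads) lies 19 mm behind it; z points along the fingers, y is the line along which they close (so a half turn about z gives the same grasp; the last joint's range is limited). The gripper opens to 95 mm and grips with 3 to 60 N. Pads are 20 mm wide; open, the fingers measure 119 mm over their backs; the gripper's body (75 mm by 180 mm) begins 59 mm behind the grasp point.
Start: joints at [-1.377, 0.124, 1.65, -0, 1.367, -0.083], TCP at [0.178, -0.625, 0.215] pointing down, gripper open.
Joint ranges: [-2.61, 2.61], [-1.02, 2.33], [0.03, 2.71], [-1.35, 4.49], [0.32, 2.68], [-2.91, 2.91]. Speed limits (rad/s): [2.57, 2.57, 3.14, 3.14, 3.14, 3.14].

## Interface

Orientations are given as a 3x3 rotation matrix whose columns are the frame's x, y, z axes.
In Python, from rig import robot gives the robot as it stands.
- The arm moves only by the tool play_rows, never from a script. Its arguments are lists of equal length, an entry for each row: "dp": the shift along the tool's x, y, z in mm, a list of three; "delta_rot": the turn, a rotation vector about the tool's x, y, z in degrees, a list of three. In form: {"dp": [[dx, dy, dz], ...], "delta_rot": [[wx, wy, wz], ...]}. A call has 1 to 8 rows; each row is the pose to reach, as a shift and turn from the pose commanded when the call began, along the tool's axes at that moment; what a row does not reach only later rows make up. A row lasts 1/8 s, in which the tool goes at most 62.5 mm and 10.7 degrees, less where a joint would pass 70% of its speed; a pose out of reach is approached as far as the arm can. A call with a gripper value outside its range is refused whole. "claw" is the opening, from -1 (shut) to 1 (fully open), set as the call begins (left out, the last holds). The fingers move at their own pace and stop on an object; "grip_force" is the grip in N (left out, the last holds). Time passes only in rows, so rows that repeat a pose let the fingers close. It gives the time, the measured TCP pose, the force, the opening and the grip force at its end, in the units of the state.
- robot.get_state(): the state, without advancing time (a new reading comes with each control period).
- robot.grab_frame(name): name is "scene" or "top" or "wrist"; returns a dict with "frame" (400x640x3 uint8, red, green, blue), "range_z" (400x640 float32, m along the optical axis (not along the pixel's ray), 0 where there is no reading), "vfov" (degrees; the focal length in pixels is half the picture's height over the tangent of half this angle, whatever the lens; pixels are square), "cx", "cy" (the principal point, pixels), "dist" ([k1, k2, p1, p2, k3] as OpenCV has them; the pictures are not rectified), "world_from_camera" (4x4, takes a point from camera to world coordinates). Camera axes: x right, y up, looking along -z (the intrinsics and any distortion apply to the point x, -y, -z); pixel columns grow to the right and rows downward; lengths in m; the calibration is good to about 2 mm. A picture is of the moment at which its call begins.
- robot.hand_in(): hands the job in; it is judged then, once.
The state is a dict: "clock": time; "joints": joint angles; "joint_velocities": joint speeds; "joint_efforts": joint torques, N m; "eef_pos": TCP position; "orientation": TCP orientation; "contact_force": force on the tool from outside, world axes, zero at the start; "ft_torque": the same for the moment, N m; "width": finger opening in m; "grip_force": force on a finger pad.
Only numpy, scipy, OpenCV 4.12 (cv2) and the standard library are available. Lean on these libraries where they do the work, as an engineer would, in place of code of your own. Each camera call takes 0.05 s, during which the arm holds its last target. There are 200 camera calls.

## Working session

There is one attempt and no reset: what is moved stays moved. The work goes in short steps, Python scripts to look and compute and a tool call to move; the robot and the scene stay as the last step left them, time stands still between calls to the robot, and variables do not carry over. Pictures are saved under pics/ and viewed, at most 10 in all, crops included, and the job is handed in when it is done.

Besides the shell and the picture viewer there is one more tool, called after ">>>" as name(argument=value, ...) on one line, values as JSON. play_rows: Moves the arm, as the interface text tells. Its arguments: {"type":"object","properties":{"dp":{"type":"array","items":{"type":"array","items":{"type":"number"}}},"delta_rot":{"type":"array","items":{"type":"array","items":{"type":"number"}}},"claw":{"type":"number"},"grip_force":{"type":"number"}},"required":["dp","delta_rot"]}

```bash
mkdir -p pics; cat > h.py <<'E'
import numpy as np, cv2
from rig import robot
def grab(n,save=None):
    f=robot.grab_frame(n)
    if save: cv2.imwrite('pics/'+save+'.png',f['frame'][:,:,::-1])
    return f
def K(f):
    fl=200/np.tan(np.radians(f['vfov']/2)); return np.array([[fl,0,f['cx']],[0,fl,f['cy']],[0,0,1]])
def ray(f,uv):
    p=cv2.undistortPoints(np.array(uv,float).reshape(-1,1,2),K(f),np.array(f['dist'],float)).reshape(-1,2)
    d=np.c_[p[:,0],-p[:,1],-np.ones(len(p))]
    T=np.array(f['world_from_camera']); return T[:3,3],d@T[:3,:3].T
def plane(f,uv,z):
    o,d=ray(f,uv); return o+d*((z-o[2])/d[:,2])[:,None]
def depth(f,uv):
    o,d=ray(f,uv); return o+d*np.array([f['range_z'][int(round(v)),int(round(u))] for u,v in uv])[:,None]
def cloud(f):
    v,u=np.mgrid[0:400,0:640]; uv=np.c_[u.ravel(),v.ravel()]
    o,d=ray(f,uv); return (o+d*f['range_z'].ravel()[:,None]).reshape(400,640,3)
E
python3 - <<'E'
from h import *
for n in('scene','top'):
    f=grab(n,n+'0'); print(n,np.round(f['world_from_camera'],3).tolist(),f['vfov'],f['dist'])
s=robot.get_state();print(s['clock'],s['eef_pos'],np.round(s['orientation'],3).tolist(),s['width'],s['contact_force'])
E
```

```text
scene [[-0.353, -0.763, 0.542, 1.105], [0.936, -0.291, 0.2, 0.164], [0.006, 0.578, 0.816, 0.919], [0.0, 0.0, 0.0, 1.0]] 51.08813834296514 [0.02317584 0.         0.         0.         0.        ]
top [[0.016, 0.984, -0.177, 0.375], [-1.0, 0.016, -0.005, -0.027], [-0.002, 0.178, 0.984, 1.034], [0.0, 0.0, 0.0, 1.0]] 51.49463323104764 [-0.10976633  0.          0.          0.          0.        ]
0.1 [ 0.17751722 -0.62469471  0.21350795] [[0.962, 0.273, -0.0], [0.273, -0.962, 0.002], [0.0, -0.002, -1.0]] 0.0950629581345357 [-0.19069643 -0.13363438 -0.29598758]
```

View pics/top0.png

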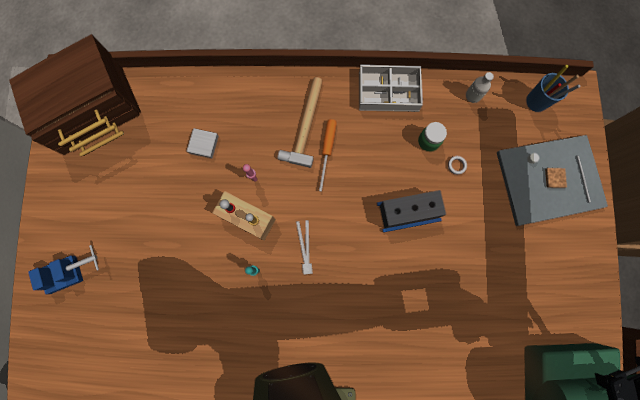

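View pics/scene0.png

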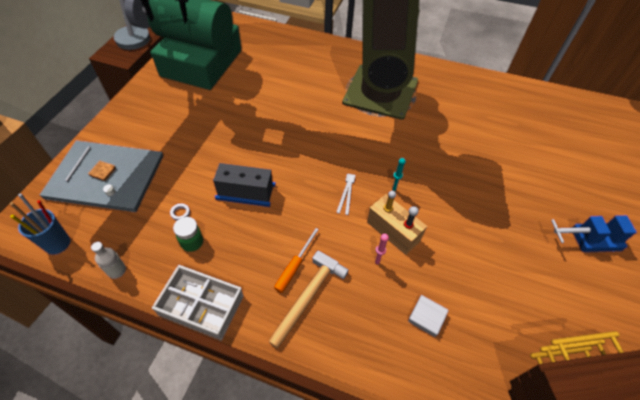

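The top view shows the rack at (243,214) with the brass stake's dome near (252,218) and the red-collared one near (227,205). The holder is at (412,210), with sockets near (397,211), (414,208) and (432,204).

```bash
python3 - <<'E'
from h import *
f=grab('top'); P=cloud(f); 
def box(c0,c1,r0,r1,z0,z1):
    m=np.zeros((400,640),bool); m[r0:r1,c0:c1]=True
    m&=(P[...,2]>z0)&(P[...,2]<z1); return m
for nm,b,h in(('rack',(205,285,180,245),.07),('holder',(370,455,180,240),.075)):
    m=box(*b,h-.008,h+.008); q=P[m]
    r=cv2.minAreaRect(q[:,:2].astype(np.float32)*1000); print(nm,m.sum(),np.round(np.median(q[:,2]),4),r)
    print(cv2.boxPoints(r))
hsv=cv2.cvtColor(f['frame'],cv2.COLOR_RGB2HSV)
m=box(205,285,180,245,.09,.2); n,l,s,c=cv2.connectedComponentsWithStats(m.astype(np.uint8))
for i in range(1,n):
    q=P[l==i]; print(s[i],c[i],q.mean(0),q[:,2].max(), np.median(q[q[:,2]>q[:,2].max()-.012],axis=0))
print('sockets',plane(f,[(397,211.5),(414,208),(432,204)],.075))
# dark holes in holder
g=cv2.cvtColor(f['frame'],cv2.COLOR_RGB2GRAY)
m=box(380,445,190,230,-.01,.09)&(g<28);n,l,s,c=cv2.connectedComponentsWithStats(m.astype(np.uint8))
for i in range(1,n):
    if s[i][4]>8: print(s[i],c[i],plane(f,[c[i]],.075))
cv2.imwrite('pics/topc.png',cv2.resize(f['frame'][170:250,200:460,::-1],None,fx=3,fy=3,interpolation=cv2.INTER_CUBIC))
E
```

```text
rack 1214 0.0697 ((507.52886962890625, 172.58023071289062), (132.5017852783203, 60.582523345947266), 63.913841247558594)
[[451.19128 126.3978 ]
 [505.6025   99.75833]
 [563.86646 218.76266]
 [509.45523 245.40213]]
holder 1451 0.0746 ((529.0676879882812, -234.1245880126953), (60.684749603271484, 142.8380889892578), 11.300171852111816)
[[ 485.31903 -170.03561]
 [ 513.30804 -310.10468]
 [ 572.81635 -298.21356]
 [ 544.82733 -158.1445 ]]
[219 199  13  11 100] [224.91 204.27] [0.52032499 0.19902426 0.1280417 ] 0.14053221390981108 [0.52038282 0.20003946 0.13538306]
[245 213  11  10  72] [250.16666667 217.61111111] [0.49162928 0.14118852 0.12623285] 0.13781160293987693 [0.49218552 0.1420761  0.13348392]
sockets [[ 0.51813008 -0.19282083  0.075     ]
 [ 0.52702416 -0.23318563  0.075     ]
 [ 0.53720144 -0.27633888  0.075     ]]
[380 202   9  26  93] [383.53763441 215.33333333] [[ 0.50861129 -0.16105557  0.075     ]]
[429 202   6   5  20] [431.5 204.2] [[ 0.53670506 -0.27512778  0.075     ]]
[412 205   6   6  22] [414.59090909 207.40909091] [[ 0.52845111 -0.23461888  0.075     ]]
[395 209   5   5  16] [397.4375 210.75  ] [[ 0.5199219  -0.19387746  0.075     ]]
```

View pics/topc.png

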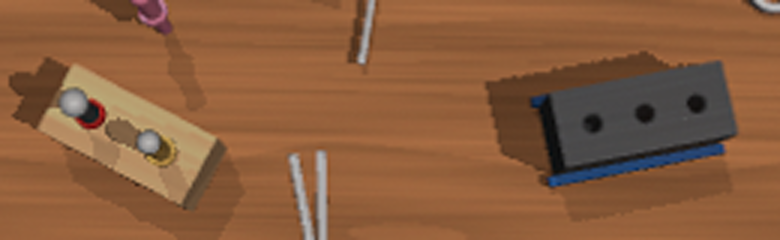

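The crop confirms the layout: brass stake at the near end of the rack, the old stake 64 mm along, and three open sockets. The heights agree too (rack 69.7 mm, holder 74.6 mm). The stake is at about (0.493, 0.1435). I'll close the fingers across the rack, clear of the old stake.

>>> play_rows(dp=[[35,-45,0],[70,-90,0],[110,-140,0],[145,-185,0],[185,-235,0],[220,-280,0],[258,-328,0],[290,-370,0]], delta_rot=[[0,0,-6],[0,0,-12],[0,0,-18],[0,0,-24],[0,0,-30],[0,0,-36],[0,0,-42],[0,0,-48]])

```text
clock: 1.15
eef_pos: [0.3557, -0.1881, 0.2145]
orientation: [[0.437, 0.899, 0.001], [0.899, -0.437, -0.0], [0.0, 0.001, -1.0]]
contact_force: [0.8, 0.5, -0.3]
width: 0.0951
grip_force: 0.0
```

```bash
cat >> h.py <<'E'
def to(p,yaw_y=None):
    s=robot.get_state(); R=np.array(s['orientation']); e=np.array(s['eef_pos'])
    print('t',s['clock'],'eef',np.round(e,4),'F',np.round(s['contact_force'],1),'w',round(s['width'],4),'dp mm',np.round(R.T@(np.array(p)-e)*1000,1))
    if yaw_y is not None:
        y=np.array(yaw_y)/np.linalg.norm(yaw_y); z=np.array([0,0,-1.]); D=np.c_[np.cross(y,z),y,z]
        from scipy.spatial.transform import Rotation as Q; print('rot',np.round(np.degrees(Q.from_matrix(R.T@D).as_rotvec()),1))
E
python3 -c "
from h import *
to([.4933,.1435,.215],[.898,-.44,0])"
```

```text
t 1.15 eef [ 0.3557 -0.1881  0.2145] F [ 0.8  0.5 -0.3] w 0.0951 dp mm [358.4 -21.3  -0.4]
rot [ 0.  -0.   0.2]
```

>>> play_rows(dp=[[50,-3,0],[105,-6,0],[160,-9,0],[215,-12,0],[270,-16,0],[320,-19,0],[358,-21,0],[358,-21,0]], delta_rot=[[0,0,0],[0,0,0],[0,0,0],[0,0,0],[0,0,0],[0,0,0],[0,0,0],[0,0,0]])

```text
clock: 2.15
eef_pos: [0.4944, 0.1423, 0.2141]
orientation: [[0.437, 0.899, -0.001], [0.899, -0.437, -0.0], [-0.001, -0.001, -1.0]]
contact_force: [-0.1, 0.6, 0.0]
width: 0.095
grip_force: 0.0
```

```bash
python3 -c "
from h import *
f=grab('wrist','w1'); to([.4933,.1435,.215]); print(np.round(f['world_from_camera'],3).tolist(),f['vfov'],f['dist'])
P=cloud(f)
m=(P[...,2]>.115)&(P[...,2]<.16)&(f['range_z']>0)
n,l,s,c=cv2.connectedComponentsWithStats(m.astype(np.uint8))
for i in range(1,n):
    if s[i][4]>50: q=P[l==i]; print(s[i],c[i],q.mean(0),q[:,2].max())
m=(P[...,2]>.065)&(P[...,2]<.0725)&(np.hypot(P[...,0]-.5075,P[...,1]-.1726)<.08)
print(m.sum(),cv2.minAreaRect(P[m][:,:2].astype(np.float32)*1000))
"
```

```text
t 2.2 eef [0.494  0.1411 0.2141] F [-0.3 -0.6 -0. ] w 0.095 dp mm [ 1.8 -1.7 -0.9]
[[0.899, 0.42, 0.123, 0.527], [-0.438, 0.864, 0.249, 0.212], [-0.001, -0.278, 0.961, 0.385], [0.0, 0.0, 0.0, 1.0]] 66.64228752387375 [-0.05099372  0.          0.          0.          0.        ]
[310 116  27  28 571] [323.16462347 129.62171629] [0.5205975  0.20026939 0.13582153] 0.14051162408848852
[425 122  22  21 375] [435.616      132.06933333] [0.60464909 0.15695353 0.12527419] 0.13014422469465453
[313 192  20  23 362] [322.66574586 203.22099448] [0.49291105 0.14438887 0.13277463] 0.13855478139010777
[206 245  13  12  59] [211.13559322 249.38983051] [0.37635045 0.14680294 0.12291458] 0.1268656306465878
5965 ((506.13177490234375, 170.8983917236328), (129.49209594726562, 60.522987365722656), 63.74169921875)
```

View pics/w1.png

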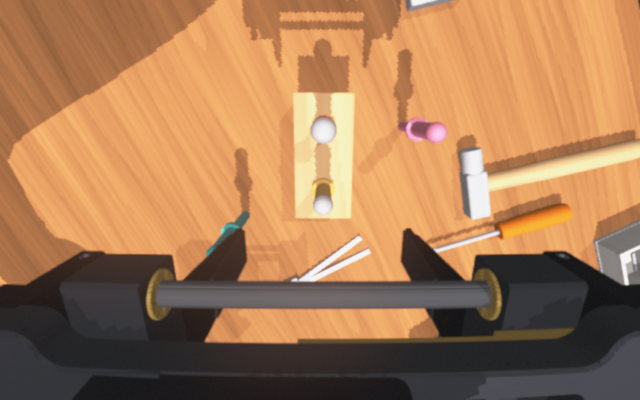

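The wrist view shows the brass dome at (323,203), with the old stake at (323,130). The pink and turquoise look-alikes are well clear of the fingers' path. The position agrees to about 1 mm, so I'm going down.

>>> play_rows(dp=[[1,-2,25],[1,-2,55],[1,-2,80],[1,-2,100],[1,-2,115],[1,-2,124],[1,-2,127],[1,-2,127]], delta_rot=[[0,0,0],[0,0,0],[0,0,0],[0,0,0],[0,0,0],[0,0,0],[0,0,0],[0,0,0]])

```text
clock: 3.2
eef_pos: [0.4933, 0.1423, 0.0881]
orientation: [[0.441, 0.898, 0.001], [0.898, -0.441, 0.0], [0.0, 0.001, -1.0]]
contact_force: [0.1, -0.2, -1.0]
width: 0.0949
grip_force: 0.0
```

>>> play_rows(dp=[[0,0,0],[0,0,0],[0,0,0],[0,0,0],[0,0,0],[0,0,0],[0,0,0],[0,0,0]], delta_rot=[[0,0,0],[0,0,0],[0,0,0],[0,0,0],[0,0,0],[0,0,0],[0,0,0],[0,0,0]], claw=-1, grip_force=30)

```text
clock: 4.2
eef_pos: [0.4929, 0.1423, 0.0876]
orientation: [[0.441, 0.898, -0.0], [0.898, -0.441, -0.0], [-0.0, -0.0, -1.0]]
contact_force: [0.5, 0.9, -0.3]
width: 0.0201
grip_force: 0.0
```

>>> play_rows(dp=[[0,0,0],[0,0,0],[0,0,0]], delta_rot=[[0,0,0],[0,0,0],[0,0,0]])

```text
clock: 4.58
eef_pos: [0.493, 0.1423, 0.0876]
orientation: [[0.441, 0.898, 0.0], [0.898, -0.441, -0.0], [0.0, 0.0, -1.0]]
contact_force: [0.8, -0.0, -0.7]
width: 0.0161
grip_force: 30.0
```

>>> play_rows(dp=[[0,0,-5],[0,0,-15],[0,0,-30],[0,0,-45],[0,0,-60],[0,0,-75],[0,0,-90],[0,0,-100]], delta_rot=[[0,0,0],[0,0,0],[0,0,0],[0,0,0],[0,0,0],[0,0,0],[0,0,0],[0,0,0]])

```text
clock: 5.58
eef_pos: [0.4933, 0.1424, 0.189]
orientation: [[0.441, 0.898, 0.001], [0.898, -0.441, 0.0], [0.001, 0.001, -1.0]]
contact_force: [0.1, 0.6, -0.9]
width: 0.0161
grip_force: 30.0
```

```bash
python3 -c "
from h import *
f=grab('wrist','w2'); to([.520,-.1935,.20],[.898,-.44,0]); f=grab('scene','s2')
cv2.imwrite('pics/s2c.png',cv2.resize(f['frame'][110:250,180:480,::-1],None,fx=2.5,fy=2.5))
"
```

```text
t 5.625 eef [0.4939 0.1425 0.1902] F [ 0.2 -0.2 -0.5] w 0.0161 dp mm [-290.1  171.5   -9.9]
rot [ 0.1 -0.1 -0. ]
```

View pics/w2.png

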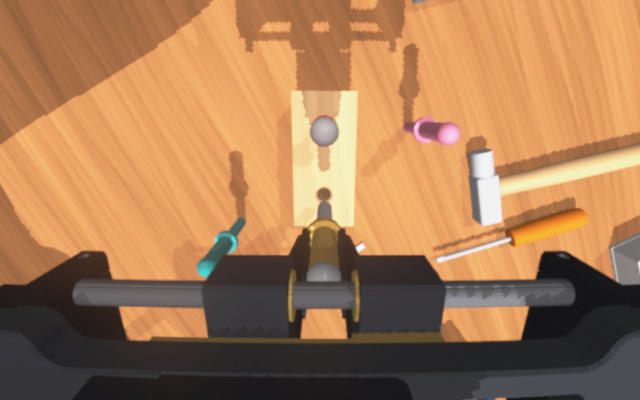

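The stake is held and clear of the rack, with its foot at about (324,208) in the wrist view. Next I'll carry it over the far socket, from where the camera can see the other sockets.

>>> play_rows(dp=[[-20,13,-10],[-60,38,-10],[-110,69,-10],[-165,103,-10],[-220,138,-10],[-275,172,-10],[-320,200,-10],[-350,219,-10]], delta_rot=[[0,0,0],[0,0,0],[0,0,0],[0,0,0],[0,0,0],[0,0,0],[0,0,0],[0,0,0]])

```text
clock: 6.68
eef_pos: [0.5348, -0.271, 0.1966]
orientation: [[0.443, 0.897, -0.001], [0.897, -0.443, 0.001], [-0.0, -0.001, -1.0]]
contact_force: [0.4, 0.8, -1.9]
width: 0.0163
grip_force: 30.0
```

>>> play_rows(dp=[[-6,4,0],[-6,4,0],[-6,4,0],[-6,4,0]], delta_rot=[[0,0,0],[0,0,0],[0,0,0],[0,0,0]])

```text
clock: 7.18
eef_pos: [0.5364, -0.2743, 0.1977]
orientation: [[0.439, 0.898, 0.0], [0.898, -0.439, 0.0], [0.0, -0.0, -1.0]]
contact_force: [-1.2, -0.4, -1.2]
width: 0.0162
grip_force: 30.0
```

```bash
python3 -c "
from h import *
f=grab('wrist','w3'); to([.537,-.2755,.20],[.898,-.44,0]); P=cloud(f)
c=np.array([.529,-.234])
m=(abs(P[...,2]-.075)<.005)&(np.hypot(P[...,0]-c[0],P[...,1]-c[1])<.085)
print(m.sum(),np.median(P[m][:,2]),cv2.minAreaRect(P[m][:,:2].astype(np.float32)*1000))
from rig import robot
s=robot.get_state(); e=np.array(s['eef_pos'])
# project expected foot
T=np.linalg.inv(np.array(f['world_from_camera'])); 
for q in(e-[0,0,.0786],[.5199,-.1938,.075],[.5284,-.2346,.075],[.537,-.2755,.075]):
    x=T[:3,:3]@q+T[:3,3]; k=K(f); print(np.round(q,4),cv2.projectPoints(np.array([[x[0],-x[1],-x[2]]]),np.zeros(3),np.zeros(3),k,np.array(f['dist'],float))[0].ravel())
"
```

```text
t 7.225 eef [ 0.5364 -0.2744  0.1978] F [-0.8 -0.  -1.1] w 0.0161 dp mm [-0.7  1.  -2.2]
rot [ 0. -0.  0.]
8076 0.07540250588162148 ((527.5692749023438, -235.6014404296875), (60.70140075683594, 140.33425903320312), 11.84774112701416)
[ 0.5364 -0.2744  0.1192] [325.26790133 205.70850651]
[ 0.5199 -0.1938  0.075 ] [271.69437179 125.63591209]
[ 0.5284 -0.2346  0.075 ] [299.52098616 160.35216252]
[ 0.537  -0.2755  0.075 ] [325.97558708 193.25322783]
```

View pics/w3.png

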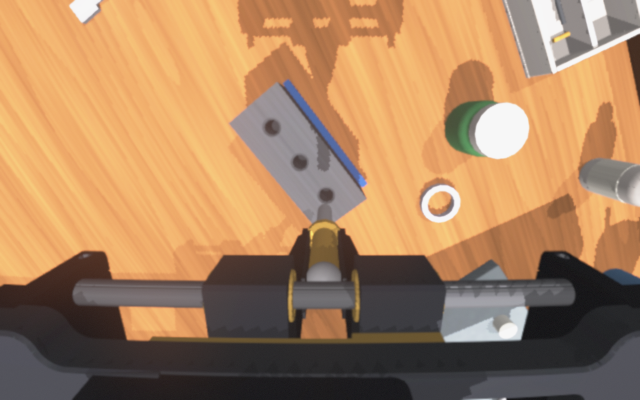

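The wrist view shows all three sockets, at (272,127), (300,162) and (327,194), with the foot at about (324,208). I'll measure the sockets relative to the foot in this one view, so calibration errors cancel.

```bash
python3 -c "
from h import *
f=grab('wrist'); g=cv2.cvtColor(f['frame'],cv2.COLOR_RGB2GRAY)
for c in((272,127),(300,162),(327,194)):
    w=g[c[1]-14:c[1]+15,c[0]-14:c[0]+15]; m=(w<65).astype(np.uint8)
    n,l,s,k=cv2.connectedComponentsWithStats(m); i=1+np.argmin([np.hypot(*(q-14))-s[j+1][4]/50 for j,q in enumerate(k[1:])])
    ctr=s[i][:2]+(s[i][2:4]-1)/2+np.array(c)-14
    print(s[i],ctr,k[i]+np.array(c)-14,plane(f,[ctr],.075),plane(f,[k[i]+np.array(c)-14],.075))
im=f['frame'][100:230,230:390,::-1]
cv2.imwrite('pics/w3c.png',cv2.resize(im,None,fx=4.6,fy=4.6,interpolation=cv2.INTER_CUBIC))
"
```

```text
Traceback (most recent call last):
ValueError: attempt to get argmin of an empty sequence
```

```bash
python3 -c "
from h import *
f=grab('wrist'); g=cv2.cvtColor(f['frame'],cv2.COLOR_RGB2GRAY)
for c in((272,127),(300,162),(327,194)):
    w=g[c[1]-14:c[1]+15,c[0]-14:c[0]+15]; a=w[10:19,10:19].min(); b=np.median(w); t=(float(a)+b)/2; m=(w<t).astype(np.uint8)
    n,l,s,k=cv2.connectedComponentsWithStats(m); i=l[14,14]
    ctr=s[i][:2]+(s[i][2:4]-1)/2+np.array(c)-14
    print(a,b,s[i],ctr,k[i]+np.array(c)-14,plane(f,[ctr],.075),plane(f,[k[i]+np.array(c)-14],.075))
im=f['frame'][100:230,230:390,::-1]
cv2.imwrite('pics/w3c.png',cv2.resize(im,None,fx=4.6,fy=4.6,interpolation=cv2.INTER_CUBIC))
"
```

```text
65 147.0 [  6   6  15  16 182] [271.  126.5] [271.26923077 126.87912088] [[ 0.51899233 -0.19458132  0.075     ]] [[ 0.51905302 -0.19500171  0.075     ]]
65 146.0 [  7   7  14  15 172] [299.5 162. ] [299.37209302 161.65697674] [[ 0.52769372 -0.23640753  0.075     ]] [[ 0.52773573 -0.23605519  0.075     ]]
68 147.0 [  6   8  14  14 165] [325.5 194.5] [325.66060606 194.47878788] [[ 0.53604518 -0.27685693  0.075     ]] [[ 0.53619886 -0.27690771  0.075     ]]
```

View pics/w3c.png

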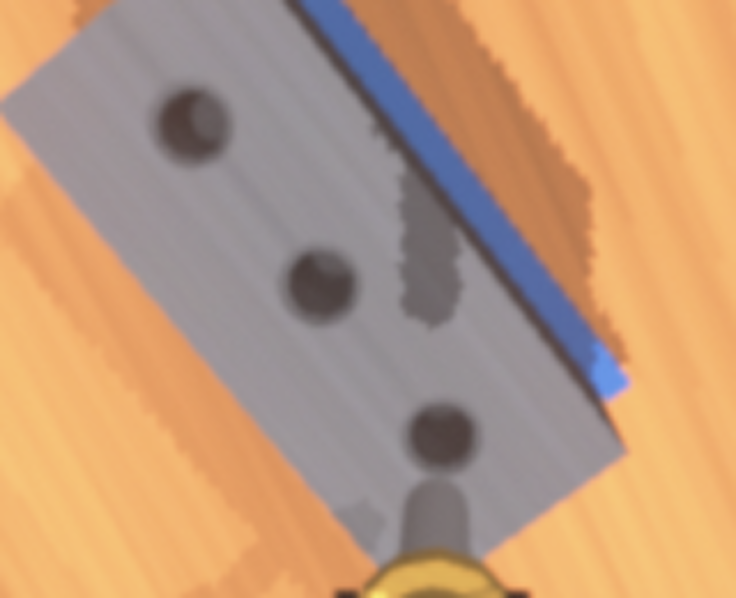

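```bash
python3 -c "
from h import *
f=grab('wrist'); s=robot.get_state(); e=np.array(s['eef_pos']); R=np.array(s['orientation'])
g=cv2.cvtColor(f['frame'],cv2.COLOR_RGB2GRAY).astype(int)
print('col',g[198:214,325].tolist()); print('row211',g[211,312:338].tolist())
T=np.linalg.inv(np.array(f['world_from_camera']))
def pr(q):
    x=(T[:3,:3]@np.array(q).T).T+T[:3,3]; return cv2.projectPoints(x*[1,-1,-1],np.zeros(3),np.zeros(3),K(f),np.array(f['dist'],float))[0].reshape(-1,2)
a=np.linspace(0,2*np.pi,60)
for nm,r,z in(('flat5',.005,0),('r6+1',.006,.001),('r6+2',.006,.002),('r6+5',.006,.005)):
    p=pr([e+R@[r*np.cos(t),r*np.sin(t),.0786-z] for t in a]); print(nm,p.min(0),p.max(0),p[p[:,1].argmin()])
j=pr([e+[0,0,-.0786],e+[0,0,-.0786]+R@[.001,0,0],e+[0,0,-.0786]+R@[0,.001,0]]);print(j[1]-j[0],j[2]-j[0])
for n,q in zip('ABC',([.5190,-.1948,.075],[.5277,-.2362,.075],[.5361,-.2769,.075])): print(n,'wrist tool-delta',(R.T@(np.array(q)-e)*1000).round(1))
for n,q in zip('ABC',([.5199,-.1938,.075],[.5284,-.2346,.075],[.5367,-.2752,.075])): print(n,'top tool-delta',(R.T@(np.array(q)-e)*1000).round(1))
"
```

```text
col [74, 74, 83, 101, 111, 121, 120, 117, 118, 117, 117, 118, 117, 117, 117, 117]
row211 [144, 149, 152, 151, 146, 131, 112, 107, 109, 111, 113, 115, 117, 117, 118, 118, 118, 116, 117, 126, 144, 150, 151, 150, 149, 148]
flat5 [319.38866406 200.06979593] [331.04807475 211.2055533 ] [325.22897424 200.06979593]
r6+1 [318.20362568 199.26642665] [332.24609469 212.67430665] [325.23771201 199.26642665]
r6+2 [318.18422677 199.59303345] [332.27876735 213.04609052] [325.24444693 199.59303345]
r6+5 [318.12516151 200.58766033] [332.378248   214.17804116] [325.26495567 200.58766033]
[ 0.0020167  -1.11554037] [1.16653872e+00 1.09806471e-04]
A wrist tool-delta [ 64.3 -50.9 122.8]
B wrist tool-delta [ 31.  -24.9 122.8]
C wrist tool-delta [ -1.9   0.5 122.8]
A top tool-delta [ 65.6 -50.6 122.8]
B top tool-delta [ 32.7 -25.  122.8]
C top tool-delta [-1.000e-01  3.000e-01  1.228e+02]
```

The crop shows a brighter patch inside the first socket and less in the others. The camera looks steeply enough into the sockets that range readings inside them may show the depth.

```bash
python3 -c "
from h import *
f=grab('wrist'); P=cloud(f); np.set_printoptions(linewidth=200)
for c in((271,127),(299,162),(326,194)):
    print((P[c[1]-8:c[1]+9,c[0]-8:c[0]+9,2]*1000).round().astype(int)); print(f['frame'][c[1]-6:c[1]+7,c[0]-6:c[0]+7].mean(2).astype(int))
"
```

```text
[[ 76  77  74  75  74  73  73  67  73  74  73  74  75  74  74  74  75]
 [ 75  75  76  74  74  66  58  52  45  38  41  39  41  74  74  76  75]
 [ 76  74  76  73  66  59  53  45  33  39  40  41  41  40  74  74  74]
 [ 75  74  72  67  60  50  45  39 368  41  40  41  40  41  40  74  74]
 [ 74  75  70  62  57  51  45  38  40  39  41  38  40  40  40  73  75]
 [ 73  73  67  61  55  49  44  37  40  40  38  40  40  41  40  41  74]
 [ 74  72  66  63  56  50  43  39  41  42  41  41  40  40  41  41  75]
 [ 74  72  65  60  56  51  45  41  34  40  40  40  40  41  40  42  73]
 [ 73  74  68 368  58  54  46  43  37  40  40  40  41  39  40  40  75]
 [ 74  73  68  64  61  55  51  46  40  33  40  42  41  39  39  41  75]
 [ 77  74  72  67  62  58  54  50  44  39  34  40  39  39  40  73  75]
 [ 75  74  74  70  66  61  57  53  49  45  42  36  34  28  40  73  74]
 [ 76  75  73  74  69  67  63  59  56  51  47  45  44  40  74  75  76]
 [ 75  76  75  72  75  70  68  65  62  61  57  58  57  74  74  74  76]
 [ 76  75  75  75  74  74  74  73  74  73  74  75  74  75  77  76  76]
 [ 76  76  76  75  74  74  75  74  
[... 3393 characters left out ...]
01  98  97  97  99 100 105 116 128 139]
 [111  95  87  86  88  88  88  86  83  82  93 113 129]
 [ 94  76  72  74  77  79  77  74  73  72  77  96 116]
 [ 82  69  68  68  72  71  69  69  69  70  71  83 102]
 [ 75  70  69  68  69  68  68  68  69  69  70  74  93]
 [ 75  72  71  70  69  68  69  69  70  68  70  72  88]
 [ 74  74  74  73  71  70  70  69  69  68  68  73  90]
 [ 76  73  74  75  73  71  70  69  69  69  69  75  93]
 [ 80  74  75  74  73  73  73  71  69  69  70  80  99]
 [ 87  76  74  73  74  73  74  71  69  70  73  86 106]
 [ 98  83  77  74  74  74  73  72  71  72  79  94 111]
 [107  97  86  79  77  76  75  76  78  85  93 102 119]
 [119 109 100  93  88  85  83  86  93 102 107 115 131]]
```

The range readings settle it. The sockets at y = -0.194 and y = -0.276 end at z of about 40 and 36 mm, which matches stubs. The middle one reaches 20 mm, which is 55 mm deep, so it's clear. I'll go over the middle socket and check by feel on the way down.

>>> play_rows(dp=[[10,-7,0],[22,-16,5],[31,-22,12],[34,-25,20],[34,-25,26],[34,-25,28],[34,-25,28],[34,-25,28]], delta_rot=[[0,0,0],[0,0,0],[0,0,0],[0,0,0],[0,0,0],[0,0,0],[0,0,0],[0,0,0]])

```text
clock: 8.43
eef_pos: [0.5291, -0.2343, 0.17]
orientation: [[0.441, 0.898, 0.0], [0.898, -0.441, -0.0], [-0.0, 0.001, -1.0]]
contact_force: [0.7, 0.9, -1.9]
width: 0.0164
grip_force: 30.0
```

```bash
python3 -c "
from h import *
f=grab('wrist'); to([.5284,-.2346,.17])
im=f['frame'][150:260,260:390,::-1]
cv2.imwrite('pics/w4c.png',cv2.resize(im,None,fx=5,fy=5,interpolation=cv2.INTER_CUBIC))
"
```

```text
t 8.475 eef [ 0.5291 -0.2343  0.17  ] F [ 0.3 -0.7  0.1] w 0.0164 dp mm [-0.5 -0.5  0. ]
```

View pics/w4c.png

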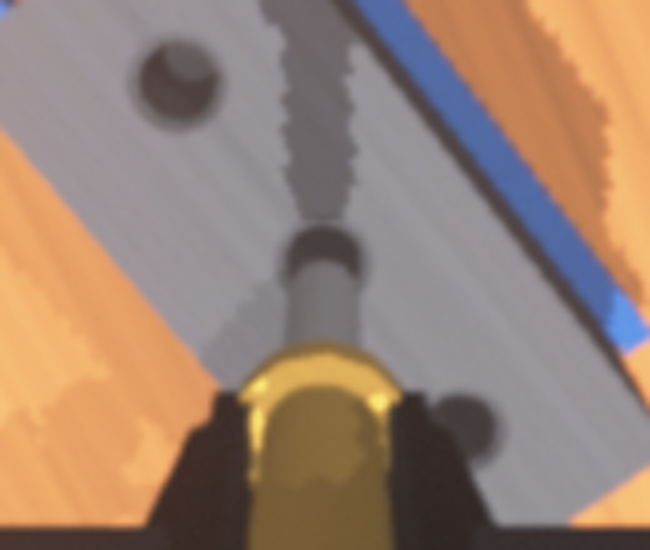

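The crop shows the shank centred on the middle socket laterally. Projected down to the mouth, the foot edge also lines up fore and aft. Descending gently.

>>> play_rows(dp=[[0,0,5],[0,0,10],[0,0,14],[0,0,18],[0,0,21],[0,0,24],[0,0,26],[0,0,26]], delta_rot=[[0,0,0],[0,0,0],[0,0,0],[0,0,0],[0,0,0],[0,0,0],[0,0,0],[0,0,0]])

```text
clock: 9.48
eef_pos: [0.5288, -0.2339, 0.1435]
orientation: [[0.441, 0.898, -0.0], [0.898, -0.441, 0.0], [0.0, -0.0, -1.0]]
contact_force: [0.5, 0.7, -2.4]
width: 0.0164
grip_force: 30.0
```

>>> play_rows(dp=[[0,0,3],[0,0,6],[0,0,9],[0,0,12],[0,0,15],[0,0,18],[0,0,21],[0,0,23]], delta_rot=[[0,0,0],[0,0,0],[0,0,0],[0,0,0],[0,0,0],[0,0,0],[0,0,0],[0,0,0]])

```text
clock: 10.48
eef_pos: [0.5288, -0.234, 0.1204]
orientation: [[0.441, 0.898, -0.0], [0.898, -0.441, 0.0], [-0.0, -0.0, -1.0]]
contact_force: [-0.1, -0.5, -2.1]
width: 0.0162
grip_force: 30.0
```

>>> play_rows(dp=[[0,0,1],[0,0,2],[0,0,3],[0,0,4],[0,0,4]], delta_rot=[[0,0,0],[0,0,0],[0,0,0],[0,0,0],[0,0,0]])

```text
clock: 11.1
eef_pos: [0.5288, -0.234, 0.1166]
orientation: [[0.441, 0.898, -0.0], [0.898, -0.441, -0.0], [-0.0, -0.0, -1.0]]
contact_force: [-0.3, -0.7, -1.4]
width: 0.0162
grip_force: 30.0
```

>>> play_rows(dp=[[0,0,1],[0,0,2],[0,0,3],[0,0,4],[0,0,4]], delta_rot=[[0,0,0],[0,0,0],[0,0,0],[0,0,0],[0,0,0]])

```text
clock: 11.72
eef_pos: [0.5288, -0.234, 0.1126]
orientation: [[0.441, 0.898, -0.0], [0.898, -0.441, 0.0], [-0.0, -0.0, -1.0]]
contact_force: [-0.4, 0.6, -1.9]
width: 0.0165
grip_force: 30.0
```

The foot is 41 mm deep with no contact, past both stub heights, so this is the clear socket.

>>> play_rows(dp=[[0,0,2],[0,0,4],[0,0,6],[0,0,8],[0,0,10],[0,0,12],[0,0,12]], delta_rot=[[0,0,0],[0,0,0],[0,0,0],[0,0,0],[0,0,0],[0,0,0],[0,0,0]])

```text
clock: 12.6
eef_pos: [0.5288, -0.234, 0.1004]
orientation: [[0.441, 0.898, -0.0], [0.898, -0.441, -0.0], [-0.0, -0.0, -1.0]]
contact_force: [0.3, -1.0, -1.8]
width: 0.016
grip_force: 30.0
```

>>> play_rows(dp=[[0,0,1],[0,0,2],[0,0,3],[0,0,4],[0,0,4]], delta_rot=[[0,0,0],[0,0,0],[0,0,0],[0,0,0],[0,0,0]])

```text
clock: 13.22
eef_pos: [0.5297, -0.2343, 0.098]
orientation: [[0.441, 0.898, 0.002], [0.898, -0.441, -0.001], [0.0, 0.002, -1.0]]
contact_force: [0.3, -1.3, 5.3]
width: 0.0164
grip_force: 30.0
```

Contact with the plug came at 55 mm, with about 7 N as expected. Pressing slowly.

>>> play_rows(dp=[[0,0,1],[0,0,2],[0,0,3],[0,0,3],[0,0,3]], delta_rot=[[0,0,0],[0,0,0],[0,0,0],[0,0,0],[0,0,0]])

```text
clock: 13.85
eef_pos: [0.5296, -0.2343, 0.0948]
orientation: [[0.441, 0.898, 0.002], [0.898, -0.441, -0.001], [0.0, 0.002, -1.0]]
contact_force: [0.4, -0.3, 5.9]
width: 0.0161
grip_force: 30.0
```

>>> play_rows(dp=[[0,0,0.5],[0,0,1],[0,0,1.5],[0,0,1.5]], delta_rot=[[0,0,0],[0,0,0],[0,0,0],[0,0,0]])

```text
clock: 14.35
eef_pos: [0.5295, -0.2343, 0.0933]
orientation: [[0.441, 0.898, 0.002], [0.898, -0.441, -0.001], [0.0, 0.002, -1.0]]
contact_force: [0.5, 0.9, 5.3]
width: 0.0161
grip_force: 30.0
```

>>> play_rows(dp=[[0,0,0.5],[0,0,1],[0,0,1],[0,0,1]], delta_rot=[[0,0,0],[0,0,0],[0,0,0],[0,0,0]])

```text
clock: 14.85
eef_pos: [0.5296, -0.2343, 0.0926]
orientation: [[0.441, 0.898, 0.002], [0.898, -0.441, -0.001], [-0.0, 0.002, -1.0]]
contact_force: [-1.8, 1.1, 6.9]
width: 0.0162
grip_force: 30.0
```

```bash
python3 -c "
from h import *
f=grab('wrist','w5');to([.5284,-.2346,.0926]); P=cloud(f)
hsv=cv2.cvtColor(f['frame'],cv2.COLOR_RGB2HSV); m=(hsv[...,0]>15)&(hsv[...,0]<35)&(hsv[...,1]>110)&(P[...,2]>.07)&(P[...,2]<.1)
m&=np.hypot(P[...,0]-.5284,P[...,1]+.2346)<.02
q=P[m][:,2];print(m.sum(),np.percentile(q,[5,25,50,75]))
h=(abs(P[...,2]-.075)<.005)&(np.hypot(P[...,0]-.5284,P[...,1]+.2346)<.06)&~m; print(np.median(P[h][:,2]))"
```

```text
t 14.9 eef [ 0.5296 -0.2343  0.0926] F [-1.2 -0.3  6.1] w 0.0162 dp mm [-0.8 -1.   0. ]
575 [0.07921424 0.08129904 0.08317949 0.09293457]
0.07540636218219665
```

>>> play_rows(dp=[[0,0,0.5],[0,0,1],[0,0,1],[0,0,1]], delta_rot=[[0,0,0],[0,0,0],[0,0,0],[0,0,0]])

```text
clock: 15.4
eef_pos: [0.5299, -0.2345, 0.0926]
orientation: [[0.44, 0.898, 0.002], [0.898, -0.44, -0.001], [-0.0, 0.002, -1.0]]
contact_force: [-2.2, 0.8, 10.1]
width: 0.0165
grip_force: 30.0
```

It stopped at TCP z = 92.6 mm, the predicted home height, while the force kept rising. It's seated, so I'll relax the press and release.

>>> play_rows(dp=[[0,0,-0.7],[0,0,-1.5],[0,0,-1.5]], delta_rot=[[0,0,0],[0,0,0],[0,0,0]])

```text
clock: 15.78
eef_pos: [0.5295, -0.2343, 0.0926]
orientation: [[0.441, 0.898, 0.001], [0.898, -0.441, -0.001], [-0.0, 0.002, -1.0]]
contact_force: [0.3, -0.3, 6.9]
width: 0.0167
grip_force: 30.0
```

>>> play_rows(dp=[[0,0,0],[0,0,0],[0,0,0],[0,0,0],[0,0,0],[0,0,0],[0,0,0],[0,0,0]], delta_rot=[[0,0,0],[0,0,0],[0,0,0],[0,0,0],[0,0,0],[0,0,0],[0,0,0],[0,0,0]], claw=0.2)

```text
clock: 16.77
eef_pos: [0.5289, -0.234, 0.0917]
orientation: [[0.441, 0.898, 0.0], [0.898, -0.441, 0.0], [0.0, 0.0, -1.0]]
contact_force: [0.3, -0.1, -0.4]
width: 0.0573
grip_force: 0.0
```

>>> play_rows(dp=[[0,0,-10],[0,0,-25],[0,0,-45],[0,0,-65],[0,0,-85],[0,0,-105],[0,0,-120],[0,0,-120]], delta_rot=[[0,0,0],[0,0,0],[0,0,0],[0,0,0],[0,0,0],[0,0,0],[0,0,0],[0,0,0]])

```text
clock: 17.77
eef_pos: [0.5296, -0.2344, 0.2135]
orientation: [[0.441, 0.898, 0.003], [0.898, -0.441, -0.001], [-0.0, 0.003, -1.0]]
contact_force: [-0.5, -0.6, 0.0]
width: 0.0572
grip_force: 0.0
```

```bash
python3 -c "
from h import *
to([.5284,-.2346,.2])
for n in('wrist','scene'):
    f=grab(n,n+'6'); P=cloud(f); near=np.hypot(P[...,0]-.5284,P[...,1]+.2346)<.03
    m=near&(P[...,2]>.11)&(P[...,2]<.17); q=P[m]; print(n,m.sum(),q.mean(0),np.percentile(q[:,2],[90,98,100]))
    hsv=cv2.cvtColor(f['frame'],cv2.COLOR_RGB2HSV); c=near&(hsv[...,0]>15)&(hsv[...,0]<35)&(hsv[...,1]>110); z=P[c][:,2]; print(np.histogram(z,bins=np.arange(.072,.13,.002))[0])
    if n=='wrist':
        v,u=np.where(near); cv2.imwrite('pics/w6c.png',cv2.resize(f['frame'][v.min():v.max(),u.min():u.max(),::-1],None,fx=5,fy=5))
"
```

```text
t 17.775 eef [ 0.5296 -0.2344  0.2135] F [-0.5 -0.6  0. ] w 0.0572 dp mm [-0.7 -1.  13.5]
wrist 420 [ 0.52886943 -0.23238183  0.13540347] [0.14190072 0.14298161 0.1442358 ]
[  0   6   3   7 107  47   4   4  11   5   6   9   8   6  10   5   9   9
  10   7   9   9   9   8  13   5  10   0   0]
scene 72 [ 0.53325457 -0.23037511  0.13013139] [0.14110481 0.14253319 0.14359977]
[ 1  5  7  8 10 12  3  1  4  4  3  5  2  3  5  2  2  3  2  3  4  2  3  2
  4  0  3  3  0]
```

View pics/w6c.png

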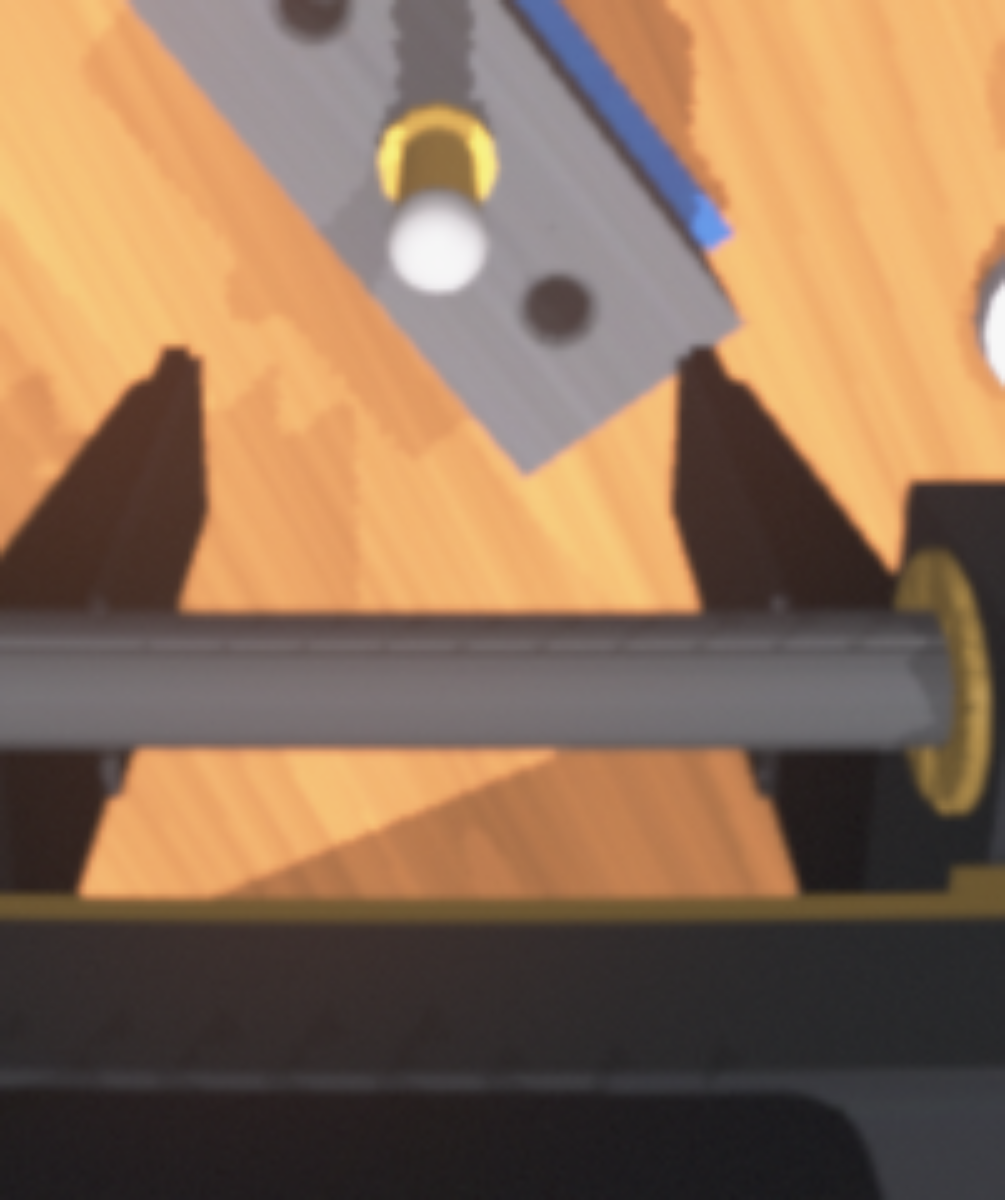

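The crop shows the stake upright in the middle socket with its collar on the holder. The collar top measures about 81 mm and the dome about 143 mm, both consistent with fully home, and the fingers are clear.

```bash
python3 -c "
from rig import robot
print(robot.hand_in())"
```

```text
the job is handed in; nothing more can be done
None
```

The brass stake is pressed fully home in the middle socket, which was the clear one, and released with the gripper clear; the job is handed in at about 18 s, but no verdict came back.

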